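Put the optics parts away after the experiment

ROBOT

A 6-joint arm with a two-finger parallel gripper is mounted at the origin on the work surface. World frame = base frame: x ahead of the robot, y to its left, z up, the work surface at z = 0. Lengths are in mm, angles in rad, forces in N, time in s.
With the tool pointing down it reaches from about 350 to 975 mm from the base axis. Payload 7.1 kg.
Tool frame: the origin (TCP) lies between the finger pads; the fingertips stand 14 mm ahead of it and the grasp point (between the pads) lies 5 mm behind it; z points along the fingers, y is the line along which they close (so a half turn about z gives the same grasp; the last joint's range is limited). The gripper opens to 88 mm and grips with 3 to 60 N. Pads are 20 mm wide; open, the fingers measure 115 mm over their backs; the gripper's body (75 mm by 178 mm) begins 61 mm behind the grasp point.
Start: joints at [1.254, 0.423, 1.63, -0, 1.089, -0.019], TCP at [183.354, 597.483, 236.675] pointing down, gripper open.
Joint ranges: [-3, 3], [-0.9, 2.11], [0.09, 2.58], [-1.31, 4.45], [0.11, 2.69], [-2.54, 2.54]. Speed limits (rad/s): [2.39, 2.39, 3.01, 3.14, 3.14, 3.14].

INTERFACE

Orientations are given as a rotation vector (axis times angle).
In Python, from workcell import ctrl gives the robot as it stands. The module is installed in compiled form; this text tells all that it offers.
- The arm moves only by the tool servo_tool, never from a script. Its argument "plan" is a list of rows, each a list of 3 entries, a list of its own where there are three numbers: the closure, from 0 (fully open) to 1 (shut), then the shift along the world's x, y, z in mm, then the turn about the world's z in degrees. In form: [[hand, [x, y, z], yaw], ...]. A call has 1 to 10 rows; each row is the pose to reach, as a shift and turn from the pose commanded when the call began; what a row does not reach only later rows make up. A row lasts 1/12 s, in which the tool goes at most 41.7 mm and 7.16 degrees, less where a joint would pass 70% of its speed; a pose out of reach is approached as far as the arm can. A call with a gripper value outside its range is refused whole. The fingers move at their own pace and stop on an object; the grip force is fixed at half the most. Time passes only in rows, so rows that repeat a pose let the fingers close. It gives the time, the measured TCP pose, the force, the opening and the grip force at its end, in the units of the state.
- ctrl.get_obs(): the state, without advancing time (a new reading comes with each control period).
- ctrl.get_image(name): name is "scene" or "top" or "wrist"; returns the picture (420x560x3 uint8, blue, green, red); there is no depth.
- ctrl.camera_info(name): a dict with "fovy" (degrees; the focal length in pixels is half the picture's height over the tangent of half this angle, whatever the lens; pixels are square), "cx", "cy" (the principal point, pixels), "rvec" (rotation vector, rad) and "tvec" (3), from world to camera coordinates, as OpenCV has them; the wrist camera has in their place "T_tool_cam" (4x4, takes a point from camera to tool coordinates, whose origin is the TCP and whose axes are the flange's). Camera axes: x right, y down, z forward; pixel columns grow to the right and rows downward; lengths in mm; the calibration is good to about 2 mm. A picture is of the moment at which its call begins: read the wrist's pose just before it. camera_info takes no time and is no camera call.
- ctrl.close_job(): hands the job in; it is judged then, once.
The state is a dict: "t": time; "qpos": joint angles; "qvel": joint speeds; "joint_torque": joint torques, N m; "ee_pos": TCP position; "orientation": TCP orientation; "ft_force": force on the tool from outside, world axes, zero at the start; "moment": the same for the moment, N m; "width": finger opening in mm; "grasp_force": force on a finger pad.
Only numpy, scipy, OpenCV 4.12 (cv2) and the standard library are available. Lean on these libraries where they do the work, as an engineer would, in place of code of your own. Each camera call takes 0.05 s, during which the arm holds its last target. There are 200 camera calls.

TASK

Put away the loose optics parts: lay the large lens mount flat in the wide bay of the lens tray and the small one flat in its narrow bay, stand the two steel posts upright in the post rack, one in each bay, and stack the loose slide box on the slide box that sits on the rubber plate, so that it drops fully home over the lugs of its lid. Set the lenses down, never drop them, leave the blue detector where it stands, and let go of everything.

Things in the scene. Friction and masses are not known exactly. Their poses are not given: they have to be found in the camera images.
- lens_large: large lens mount: black disc 54 mm in diameter, 18 mm thick, lying flat, with a round glass window in its top inside a bright ring. Loose, about 0.09 kg. Origin at the centre of its underside, z up.
- lens_small: small lens mount: the same kind, black disc 36 mm in diameter, 18 mm thick, lying flat, with a glass window in its top. Loose, about 0.05 kg. Origin at the centre of its underside, z up.
- post_tall: tall pedestal post, bare steel, standing upright: 75 mm high in all, a shaft 20 mm in diameter on a round foot 32 mm in diameter and 8 mm thick. Loose, about 0.20 kg. Origin at the centre of the underside of the foot, z up along the shaft.
- post_short: short pedestal post, bare steel, standing upright: 50 mm high in all, a shaft 20 mm in diameter on a round foot 32 mm in diameter and 8 mm thick. Loose, about 0.14 kg. Origin at the centre of the underside of the foot, z up along the shaft.
- slide_box: loose shut grey slide box, 100 mm (x) by 58 mm (y) by 36 mm high, 0.18 kg. On the lid two tapered white lugs (16 mm dia. at the foot, 10 at the top, 5 mm high) at x = +30 and -30 mm, y = 0; in the underside two square recesses, 21 mm wide, 6 mm deep, at the same places. Same either way round. Origin at the centre of its underside, z up.
- box_base: a like slide box, fixed on a dark rubber plate 130 x 88 x 6 mm on the table. Origin at the centre of the plate's underside; x along the 100 mm length, y along the 58 mm width, z up. Its lid is 42 mm above the origin, with two tapered white lugs (16 mm dia. at the foot, 10 at the top, 5 mm high) at x = +30 and -30 mm, y = 0. A box home on it has its underside at 42 mm.
- lens_tray: shallow wooden tray, fixed, 112 mm (x) by 142 mm (y), walls 4 mm thick, rims 14 mm high, floor 4 mm above the table. A wall parallel to x parts it into a wide bay, 78 mm in y, centred at y = +28 mm, and a narrow bay, 52 mm in y, centred at y = -41 mm; both 104 mm long in x, centred at x = 0. Origin at the centre of its underside, z up.
- post_rack: narrow wooden rack, fixed, 62 mm (x) by 120 mm (y), walls 4 mm thick, rims 22 mm high, floor 4 mm above the table. A wall parallel to x parts it into two equal square bays, 54 by 54 mm, centred at y = +29 and -29 mm, x = 0. Origin at the centre of its underside, z up.
- detector: bystander: a light detector, a blue box 36 by 40 by 38 mm on a thin post with a round dark foot 44 mm in diameter, 96 mm high in all, standing loose. To be left where it is. Origin at the centre of the underside of its foot.
Not all that is in view belongs to the job. What is shaped like the lens_large but green is not meant.

How it is judged (in metres and radians):
At the end, for the whole second after the job is handed in: Each lens mount lies flat in its own bay of the tray; the posts stand upright in the rack, one per bay; the slide box is seated over the lugs (centres within 5 mm, underside at 42 mm -3/+2.5, aligned within 0.1 rad); all at rest; the detector within 20 mm of its start (x of lens_large in the frame of lens_tray between -0.029 and 0.029 m and y of lens_large in the frame of lens_tray between 0.013 and 0.043 m and z of lens_large in the frame of lens_tray between 0.001 and 0.008 m and angle between each of lens_large, lens_small, post_tall, post_short's own z axis and vertical below 0.1 rad and x of lens_small in the frame of lens_tray between -0.038 and 0.038 m and y of lens_small in the frame of lens_tray between -0.052 and -0.03 m and z of lens_small in the frame of lens_tray between 0.001 and 0.008 m and x of post_tall in the frame of post_rack between -0.016 and 0.016 m and z of post_tall in the frame of post_rack between 0.001 and 0.008 m and x of post_short in the frame of post_rack between -0.016 and 0.016 m and z of post_short in the frame of post_rack between 0.001 and 0.008 m and ((y of post_tall in the frame of post_rack between 0.014 and 0.044 m and y of post_short in the frame of post_rack between -0.044 and -0.014 m) or (y of post_tall in the frame of post_rack between -0.044 and -0.014 m and y of post_short in the frame of post_rack between 0.014 and 0.044 m)) and horizontal distance between slide_box and box_base below 0.005 m and z of slide_box in the frame of box_base between 0.039 and 0.0445 m and angle between the x axis of slide_box and the x axis of box_base, either way round below 0.1 rad and angle between slide_box's own z axis and vertical below 0.06 rad and linear speed of each of lens_large, lens_small, post_tall, post_short, slide_box below 0.02 m/s and distance of detector from where it was at the start of the episode below 0.02 m); the robot touches nothing.
It fails at once if the detector is shifted by more than 20 mm or knocked over (distance of detector from where it was at the start of the episode above 0.02 m or angle between detector's own z axis and vertical above 0.3 rad).
It fails at once if the lens large is let go of more than 30 mm above the table (height (world z) of lens_large above 0.03 m and contact force between lens_large and the fingers below 0.05 N).
It fails at once if the lens small is let go of more than 30 mm above the table (height (world z) of lens_small above 0.03 m and contact force between lens_small and the fingers below 0.05 N).
It also fails if it takes over 109 s, if anything falls off the work surface, if the arm or the gripper's body presses on something with over 40 N, if the wrist force passes 120 N, or if a joint passes its speed limit or range.

## Working session

There is one attempt and no reset: what is moved stays moved. The work goes in short steps, Python scripts to look and compute and a tool call to move; the robot and the scene stay as the last step left them, time stands still between calls to the robot, and variables do not carry over. Pictures are saved under pics/ and viewed, at most 14 in all, crops included, and the job is handed in when it is done.

Besides the shell and the picture viewer there is one more tool, called after "Call:" as a command line: name --argument value ..., lists and objects as JSON in quotes. servo_tool: Moves the arm, as the interface text tells. Its arguments: {"type":"object","properties":{"plan":{"type":"array"}},"required":["plan"]}

```bash
mkdir -p pics; cat > h.py <<'E'
import numpy as np, cv2
from workcell import ctrl
from scipy.spatial.transform import Rotation as R
def cam(name, obs=None):
    c=ctrl.camera_info(name); f=210/np.tan(np.radians(c["fovy"])/2)
    K=np.array([[f,0,c["cx"]],[0,f,c["cy"]],[0,0,1]])
    if "rvec" in c:
        Rm=R.from_rotvec(np.ravel(c["rvec"])).as_matrix(); t=np.ravel(c["tvec"])
    else:
        o=obs or ctrl.get_obs(); T=np.eye(4); T[:3,:3]=R.from_rotvec(o["orientation"]).as_matrix(); T[:3,3]=o["ee_pos"]
        W=np.linalg.inv(T@np.array(c["T_tool_cam"])); Rm=W[:3,:3]; t=W[:3,3]
    return K,Rm,t
def ray(C,uv):
    K,Rm,t=C; d=Rm.T@np.linalg.inv(K)@[uv[0],uv[1],1]; return -Rm.T@t,d/np.linalg.norm(d)
def onz(C,uv,z):
    o,d=ray(C,uv); return o+d*(z-o[2])/d[2]
def tri(L):
    A=np.zeros((3,3));b=np.zeros(3)
    for C,uv in L:
        o,d=ray(C,uv);P=np.eye(3)-np.outer(d,d);A+=P;b+=P@o
    X=np.linalg.solve(A,b); return X,[float(np.linalg.norm((np.eye(3)-np.outer(d,d))@(X-o))) for o,d in (ray(C,uv) for C,uv in L)]
def proj(C,X):
    K,Rm,t=C; p=K@(Rm@np.asarray(X,float)+t); return p[:2]/p[2]
E
python3 - <<'E'
from h import *
o=ctrl.get_obs(); print(o)
for n in("top","scene","wrist"):
    print(n,ctrl.camera_info(n)); im=ctrl.get_image(n); cv2.imwrite(f"pics/{n}0.png",im)
    K,Rm,t=cam(n); print(-Rm.T@t, Rm[2])
E
```

```text
{'t': 0.0, 'qpos': array([ 1.25396278e+00,  4.23807952e-01,  1.63069325e+00, -1.30574793e-06,
        1.08859115e+00, -1.89965025e-02]), 'qvel': array([-9.02266423e-04, -1.35385516e-05,  5.87931507e-04,  1.66920718e-03,
       -1.94684442e-04, -8.14669801e-04]), 'joint_torque': array([ 3.24853454e-04, -5.44623148e+01, -2.73671865e+01,  6.42706873e-02,
        2.27062718e-02, -1.25898409e-04]), 'ee_pos': array([183.21520576, 596.98315756, 235.92093595]), 'orientation': array([-4.66075964e-01, -3.10657442e+00,  2.32271716e-03]), 'ft_force': array([ 0.16675058,  0.1104992 , -0.24673504]), 'moment': array([ 0.0071773 , -0.01360995, -0.06293037]), 'grasp_force': 0.0, 'width': 87.68453032445069}
top {'fovy': 47.690096412726675, 'cx': 285.09420913173784, 'cy': 210.69095591841204, 'rvec': array([ 2.17770765, -2.16514607,  0.13732679]), 'tvec': array([ -16.72358982,  515.09935063, 1204.95351116])}
[ 378.44569893    4.7277298  1254.70175143] [ 0.11083894 -0.01497226 -0.9937256 ]
scene {'fovy': 53.94796341647018, 'cx': 285.4928728783563, 'cy': 207.49202373424095, 'rvec': array([ 1.92546204,  1.73325906, -0.59730112]), 'tvec': array([ -70.2885561 , -380.82247882, 1225.88185302])}
[1053.83406969  -35.88910663  735.45787414] [-0.60956389  0.0601487  -0.79045177]
wrist {'fovy': 63.137773091236824, 'cx': 276.93562576795733, 'cy': 214.00860846076569, 'T_tool_cam': array([[ 1.32354715e-03, -9.60392499e-01, -2.78647620e-01,
         7.52725074e+01],
       [ 9.99998934e-01,  1.44297146e-03, -2.23483779e-04,
         6.45811988e-01],
       [ 6.16712707e-04, -2.78647027e-01,  9.60393385e-01,
        -1.49243980e+02],
       [ 0.00000000e+00,  0.00000000e+00,  0.00000000e+00,
         1.00000000e+00]])}
[111.51150944 619.99843726 385.34663852] [ 0.26598722 -0.08298002 -0.96039841]
```

View pics/top0.png

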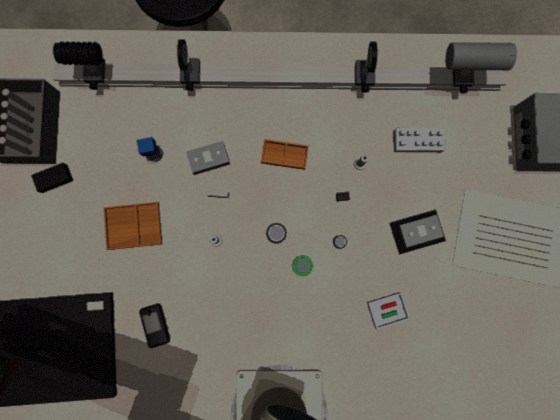

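View pics/scene0.png

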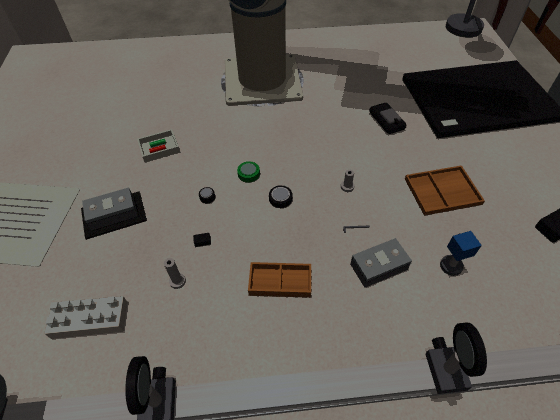

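The top view shows the tray at (133,226) with its wide bay on the left, the rack at (285,154), the loose box at (208,157) and the base box on its plate at (418,231). The detector is at (149,148).

- **Large lens:** black disc (276,233), or green disc (302,266), which is the decoy. I choose (276,233).
- **Small lens:** (340,241) is the only small disc; the dark block at (343,196) is not round.
- **Posts:** the short one is at (215,240) and the tall one at (361,161).
- **Slide box:** (208,157) is loose; (418,231) is on the plate, and the white studded block at (420,139) is clutter.

The scene view agrees: lens (280,196), small lens (207,195), short post (348,180), tall post (174,272), loose box (381,261).

```bash
python3 - <<'E'
from h import *
T=cam("top");S=cam("scene")
pts={"lensL":((276,232),(281,193),18),"lensS":((340,241),(207,192),18),"short_top":((214,239),(349,172),50),"tall_top":((363,157),(171,261),75),
"box":((208,156),(381,258),36),"base":((418,231),(107,204),42),"det":((146,146),(464,242),96)}
for k,(a,b,z) in pts.items():
    X,r=tri([(T,a),(S,b)]); print(k,X.round(0),np.round(r,1),"plane",onz(T,a,z).round(0),onz(S,b,z).round(0))
for k,a in {"tray":(133,226),"rack":(285,154)}.items(): print(k,onz(T,a,14).round(0))
im=cv2.imread("pics/scene0.png")[140:290,130:430]
cv2.imwrite("pics/crop.png",cv2.resize(im,None,fx=2.6,fy=2.6,interpolation=cv2.INTER_CUBIC))
E
```

```text
lensL [460.  11.  21.] [1.6 1.6] plane [460.  10.  18.] [458.  13.  18.]
lensS [ 438. -155.   19.] [1.8 1.8] plane [ 438. -157.   18.] [ 437. -154.   18.]
short_top [440. 167.  50.] [1.4 1.4] plane [440. 166.  50.] [440. 169.  50.]
tall_top [ 648. -209.   78.] [1. 1.] plane [ 648. -210.   75.] [ 646. -208.   75.]
box [657. 190.  34.] [1.2 1.2] plane [657. 188.  36.] [659. 190.  36.]
base [ 465. -361.   37.] [4.1 4.1] plane [ 464. -355.   42.] [ 469. -363.   42.]
det [669. 336.  86.] [0.2 0.2] plane [667. 333.  96.] [675. 331.  96.]
tray [474. 382.  14.]
rack [669. -13.  14.]
```

View pics/crop.png

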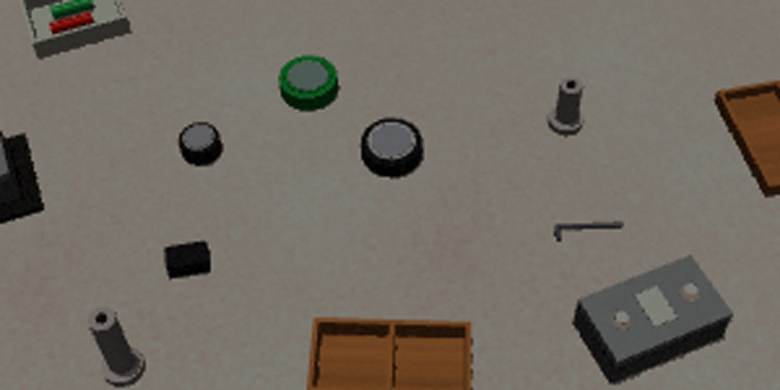

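View pics/wrist0.png

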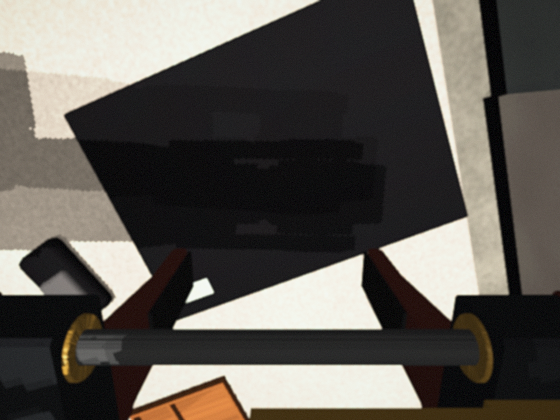

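The crop confirms it: the black large lens is at about (392,147) with a glass window, beside the green decoy at (308,82). The small lens is at (200,143), the posts at (567,105) and (117,345), and the loose box has its two white lugs at (622,319) and (690,291). The wrist picture shows the fingers in the lower half, with the free view above row 240.

Triangulated heights match the text. Next I need orientations and fixture centres.

```bash
python3 - <<'E'
from h import *
T=cam("top");S=cam("scene")
def rects(n,mask,amin):
    cs=cv2.findContours(mask,cv2.RETR_EXTERNAL,cv2.CHAIN_APPROX_NONE)[0]
    return [(cv2.minAreaRect(c),cv2.contourArea(c)) for c in cs if cv2.contourArea(c)>amin]
for n,C in(("top",T),("scene",S)):
    im=cv2.imread(f"pics/{n}0.png");h=cv2.cvtColor(im,cv2.COLOR_BGR2HSV)
    m=cv2.inRange(h,(3,120,50),(20,255,255)); m=cv2.morphologyEx(m,cv2.MORPH_CLOSE,np.ones((5,5)))
    cs=[c for c in cv2.findContours(m,cv2.RETR_EXTERNAL,cv2.CHAIN_APPROX_NONE)[0] if cv2.contourArea(c)>500]
    for c in cs:
        q=cv2.approxPolyDP(cv2.convexHull(c),6,True)[:,0]
        z=14 if cv2.contourArea(c)>1900 and n=="top" or n=="scene" and c[:,0,0].mean()>400 else 22
        W=np.array([onz(C,p,z)[:2] for p in q]); print(n,"orange",z,q.tolist(),W.round(0).tolist(),"mean",W.mean(0).round(1))
        r=cv2.minAreaRect(W.astype(np.float32)); print("   rect",np.round(r[0],1),np.round(r[1],1),round(r[2],1))
    # white lugs/labels: bright low-sat in box areas
    for nm,(x0,x1,y0,y1),z in ((("box",(185,235,138,176),36),("base",(388,448,208,255),42)) if n=="top" else (("box",(350,412,238,285),36),("base",(80,148,185,238),42))):
        s=h[y0:y1,x0:x1]; g=s[:,:,2].astype(float)
        mm=cv2.inRange(s,(0,0,175),(180,60,255)) if 0 else ((s[:,:,2]>np.percentile(s[:,:,2],50))).astype(np.uint8)
        print(n,nm,"V pct",np.percentile(g,[5,25,50,75,95]))
E
```

```text
top orange 14 [[158, 203], [161, 243], [106, 248], [104, 208]] [[535.0, 319.0], [430.0, 308.0], [417.0, 449.0], [521.0, 459.0]] mean [475.6 384.1]
   rect [475.8 383.8] [105.3 142.1] 5.5
top orange 22 [[264, 140], [306, 145], [304, 168], [262, 162]] [[704.0, 43.0], [692.0, -68.0], [630.0, -63.0], [645.0, 48.0]] mean [667.6 -10.2]
   rect [666.9 -10.1] [113.9  62.3] 83.6
top box V pct [ 53.  97. 121. 131. 133.]
top base V pct [ 12.  65. 102. 131. 133.]
scene orange 22 [[251, 262], [310, 264], [310, 292], [248, 290]] [[633.0, -64.0], [649.0, 52.0], [709.0, 44.0], [693.0, -73.0]] mean [671.  -10.3]
   rect [670.9 -10.3] [117.4  60.9] 81.9
scene orange 14 [[483, 199], [425, 211], [406, 175], [461, 166]] [[521.0, 462.0], [540.0, 322.0], [432.0, 311.0], [417.0, 450.0]] mean [477.3 386.2]
   rect [478.2 386.6] [108.9 140.8] 6.1
scene box V pct [ 19.  85.  88. 124. 126.]
scene base V pct [ 11.   20.   86.5 124.  125. ]
```

Tray centre is (477,385) at yaw +5.5°, which puts the wide bay at (474,413) and the narrow bay at (481,344). Rack centre is (669,-10) at yaw -7.3°, with bays at (673,19) and (665,-39). I'm moving over the large lens and turning the closing line along tray x.

Call:
servo_tool --plan '[[0, [276, -585, -60], -67.5], [0, [276, -585, -60], -67.5], [0, [276, -585, -60], -67.5], [0, [276, -585, -60], -67.5], [0, [276, -585, -60], -67.5], [0, [276, -585, -60], -67.5], [0, [276, -585, -60], -67.5], [0, [276, -585, -60], -67.5], [0, [276, -585, -60], -67.5], [0, [276, -585, -60], -67.5]]'

```text
t: 0.98
ee_pos: [360.7, 220.4, 198.1]
orientation: [2.121, 2.318, 0.001]
ft_force: [0.4, -0.3, 0.7]
width: 88.1
grasp_force: 0.0
```

Call:
servo_tool --plan '[[0, [98, -262, -48], 0], [0, [98, -262, -48], 0], [0, [98, -262, -48], 0], [0, [98, -262, -48], 0], [0, [98, -262, -48], 0], [0, [98, -262, -48], 0], [0, [98, -262, -48], 0], [0, [98, -262, -48], 0], [0, [98, -262, -48], 0]]'

```text
t: 1.73
ee_pos: [458.4, -41.3, 149.7]
orientation: [-2.117, -2.32, 0.001]
ft_force: [-1.0, 0.6, 0.3]
width: 88.0
grasp_force: 0.0
```

```bash
cat >> h.py <<'E'
def shot(name):
    o=ctrl.get_obs(); im=ctrl.get_image("wrist"); cv2.imwrite(f"pics/{name}.png",im); np.savez(f"pics/{name}.npz",p=o["ee_pos"],r=o["orientation"])
    y=R.from_rotvec(o["orientation"]).as_matrix()[:,1]
    print("tcp",o["ee_pos"].round(1),"closing",round(np.degrees(np.arctan2(y[1],y[0])),1),"t",round(o["t"],1)); return cam("wrist",o),im
E
python3 - <<'E'
from h import *
C,im=shot("w1")
print(proj(C,[459,12,18]))
E
```

```text
tcp [458.4 -41.3 149.7] closing 5.2 t 1.7
[282.22265996 145.06533519]
```

View pics/w1.png

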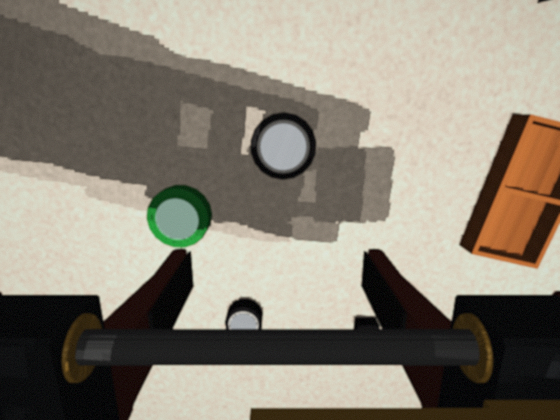

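The wrist view shows the black lens at (283,145), where I predicted (282,145), and the green decoy at (180,215). The disc is 66 px wide, which puts its top at about 17 mm. I'll descend and grip.

Call:
servo_tool --plan '[[0, [0.3, 53, 0], 0], [0, [0.3, 53, 0], 0], [0, [0.3, 53, -40], 0], [0, [0.3, 53, -80], 0], [0, [0.3, 53, -115], 0], [0, [0.3, 53, -133], 0], [0, [0.3, 53, -133], 0], [1, [0.3, 53, -133], 0], [1, [0.3, 53, -133], 0], [1, [0.3, 53, -133], 0]]'

```text
t: 2.62
ee_pos: [458.6, 14.2, 17.6]
orientation: [2.111, 2.326, 0.0]
ft_force: [0.4, 0.8, 0.3]
width: 71.2
grasp_force: 0.0
```

Call:
servo_tool --plan '[[1, [0, 0, 0], 0], [1, [0, 0, 0], 0], [1, [0, 0, 0], 0], [1, [0, 0, 0], 0], [1, [0, 0, 0], 0], [1, [0, 0, 5], 0]]'

```text
t: 3.12
ee_pos: [458.3, 13.2, 21.9]
orientation: [-2.113, -2.324, 0.001]
ft_force: [0.1, 0.3, -0.8]
width: 53.3
grasp_force: 30.0
```

Call:
servo_tool --plan '[[1, [0, 0, 40], 0], [1, [0, 0, 78], 0], [1, [16, 40, 78], 0], [1, [16, 401, 78], 0], [1, [16, 401, 78], 0], [1, [16, 401, 78], 0], [1, [16, 401, 78], 0], [1, [16, 401, 78], 0], [1, [16, 401, 78], 0], [1, [16, 401, 78], 0]]'

```text
t: 3.95
ee_pos: [474.0, 345.4, 100.3]
orientation: [2.113, 2.324, -0.001]
ft_force: [1.6, -0.9, -0.1]
width: 53.7
grasp_force: 30.0
```

```bash
python3 - <<'E'
from h import *
C,im=shot("w2")
print(ctrl.get_obs()["grasp_force"],ctrl.get_obs()["width"])
h=cv2.cvtColor(im,cv2.COLOR_BGR2HSV)
m=cv2.inRange(h,(3,120,50),(20,255,255)); m=cv2.morphologyEx(m,cv2.MORPH_CLOSE,np.ones((5,5)))
for c in cv2.findContours(m,cv2.RETR_EXTERNAL,cv2.CHAIN_APPROX_NONE)[0]:
    if cv2.contourArea(c)>1000:
        q=cv2.approxPolyDP(cv2.convexHull(c),8,True)[:,0]; print(q.tolist(),[onz(C,p,14)[:2].round(0).tolist() for p in q])
E
```

```text
tcp [474.  345.4 100.3] closing 5.4 t 4.0
30.000329911708832 53.57804078691504
[[545, 419], [162, 418], [186, 407], [528, 400]] [[724.0, 191.0], [393.0, 160.0], [413.0, 174.0], [703.0, 210.0]]
[[372, 54], [361, 251], [212, 249], [197, 58]] [[524.0, 464.0], [539.0, 331.0], [429.0, 322.0], [414.0, 451.0]]
```

View pics/w2.png

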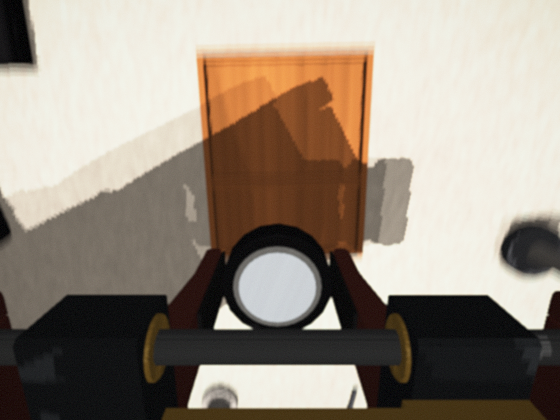

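The lens is held at (277,285) and the tray's far corners back-project to (524,464) and (414,451). That gives a tray centre of about (476,386), agreeing with the fixed cameras. I'll lower it into the wide bay.

Call:
servo_tool --plan '[[1, [0, 35, 0], 0], [1, [0, 67, 0], 0], [1, [0, 67, -15], 0], [1, [0, 67, -45], 0], [1, [0, 67, -65], 0], [1, [0, 67, -73], 0], [1, [0, 67, -76], 0], [1, [0, 67, -78], 0], [1, [0, 67, -79], 0], [1, [0, 67, -79], 0]]'

```text
t: 4.83
ee_pos: [475.3, 410.9, 22.3]
orientation: [2.114, 2.324, 0.003]
ft_force: [0.4, 0.0, -0.6]
width: 53.6
grasp_force: 30.0
```

Call:
servo_tool --plan '[[1, [0, 1.5, -0.8], 0], [1, [0, 1.5, -0.8], 0], [0.3, [0, 1.5, -0.8], 0], [0.3, [0, 1.5, -0.8], 0], [0.3, [0, 1.5, -0.8], 0], [0.3, [0, 1.5, -0.8], 0], [0.3, [0, 1.5, 20], 0], [0.3, [0, 1.5, 50], 0], [0.3, [0, 1.5, 90], 0], [0.3, [0, -30, 128], 0]]'

```text
t: 5.67
ee_pos: [475.3, 388.8, 145.4]
orientation: [-2.111, -2.327, -0.006]
ft_force: [0.7, 0.4, 1.1]
width: 61.1
grasp_force: 0.0
```

Call:
servo_tool --plan '[[0, [-37, -543, -20], 0], [0, [-37, -543, -20], 0], [0, [-37, -543, -20], 0], [0, [-37, -543, -20], 0], [0, [-37, -543, -20], 0], [0, [-37, -543, -20], 0], [0, [-37, -543, -20], 0], [0, [-37, -543, -20], 0], [0, [-37, -543, -20], 0], [0, [-37, -543, -20], 0]]'

```text
t: 6.5
ee_pos: [445.8, -31.7, 128.1]
orientation: [2.113, 2.324, 0.0]
ft_force: [1.3, -0.0, 0.0]
width: 87.6
grasp_force: 0.0
```

```bash
python3 - <<'E'
from h import *
C,im=shot("w3")
top=ctrl.get_image("top");sc=ctrl.get_image("scene")
cv2.imwrite("pics/c2.png",np.hstack([cv2.resize(top[185:265,80:200],None,fx=3,fy=3),cv2.resize(sc[140:220,390:510],None,fx=3,fy=3)]))
E
```

```text
tcp [445.8 -31.7 128.1] closing 5.5 t 6.5
```

View pics/c2.png

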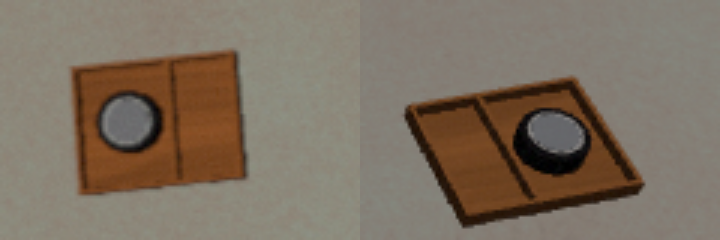

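Both crops show the large lens lying flat in the wide bay. On to the small lens.

Call:
servo_tool --plan '[[0, [-8, -124, 0], 0], [0, [-8, -124, 0], 0], [0, [-8, -124, 0], 0], [0, [-8, -124, -30], 0], [0, [-8, -124, -65], 0], [0, [-8, -124, -95], 0], [0, [-8, -124, -111], 0], [0, [-8, -124, -111], 0], [1, [-8, -124, -111], 0], [1, [-8, -124, -111], 0]]'

```text
t: 7.48
ee_pos: [438.8, -152.7, 16.8]
orientation: [-2.111, -2.326, 0.0]
ft_force: [1.2, -0.6, 0.3]
width: 78.2
grasp_force: 0.0
```

Call:
servo_tool --plan '[[1, [0, 0, 0], 0], [1, [0, 0, 0], 0], [1, [0, 0, 0], 0], [1, [0, 0, 0], 0], [1, [0, 0, 0], 0], [1, [0, 0, 0], 0], [1, [0, 0, 0], 0], [1, [0, 0, 3], 0], [1, [0, 0, 3], 0]]'

```text
t: 8.23
ee_pos: [438.4, -154.0, 20.3]
orientation: [2.114, 2.324, 0.0]
ft_force: [0.2, 0.7, -0.8]
width: 35.2
grasp_force: 30.0
```

Call:
servo_tool --plan '[[1, [0, 0, 40], 0], [1, [0, 0, 80], 0], [1, [42, 500, 80], 0], [1, [42, 500, 80], 0], [1, [42, 500, 80], 0], [1, [42, 500, 80], 0], [1, [42, 500, 80], 0], [1, [42, 500, 80], 0], [1, [42, 500, 80], 0], [1, [42, 500, 80], 0]]'

```text
t: 9.07
ee_pos: [465.8, 180.4, 100.1]
orientation: [2.113, 2.324, 0.0]
ft_force: [1.4, -0.7, 0.3]
width: 35.3
grasp_force: 30.0
```

Call:
servo_tool --plan '[[1, [14, 168, 0], 0], [1, [14, 168, 0], 0], [1, [14, 168, 0], 0], [1, [14, 168, 0], 0], [1, [14, 168, 0], 0], [1, [14, 168, 0], 0]]'

```text
t: 9.57
ee_pos: [479.9, 348.4, 99.8]
orientation: [2.11, 2.328, 0.001]
ft_force: [-1.0, -0.6, -0.6]
width: 35.2
grasp_force: 30.0
```

Call:
servo_tool --plan '[[1, [0, -2, -35], 0], [1, [0, -2, -60], 0], [1, [0, -2, -72], 0], [1, [0, -2, -76], 0], [1, [0, -2, -78], 0], [1, [0, -2, -79], 0], [1, [0, -2, -79.5], 0], [1, [0, -2, -79.5], 0]]'

```text
t: 10.23
ee_pos: [480.9, 344.5, 21.6]
orientation: [2.114, 2.324, 0.003]
ft_force: [-0.2, 0.1, -1.1]
width: 35.4
grasp_force: 30.0
```

Call:
servo_tool --plan '[[0.45, [0, 0, 0], 0], [0.45, [0, 0, 0], 0], [0.45, [0, 0, 0], 0], [0.45, [0, 0, 0], 0], [0.45, [0, 0, 20], 0], [0.45, [0, 0, 50], 0], [0, [0, -30, 80], 0], [0, [-13, -65, 100], 0]]'

```text
t: 10.9
ee_pos: [470.5, 282.2, 122.4]
orientation: [2.11, 2.325, 0.009]
ft_force: [1.0, 0.2, 0.9]
width: 58.7
grasp_force: 0.0
```

Call:
servo_tool --plan '[[0, [-30, -114.5, 0], 0], [0, [-30, -114.5, 0], 0], [0, [-30, -114.5, 0], 0], [0, [-30, -114.5, 0], 0], [0, [-30, -114.5, -30], 0], [0, [-30, -114.5, -65], 0], [0, [-30, -114.5, -84], 0], [0, [-30, -114.5, -84], 0], [1, [-30, -114.5, -84], 0], [1, [-30, -114.5, -84], 0]]'

```text
t: 11.73
ee_pos: [438.3, 166.4, 36.6]
orientation: [2.113, 2.324, 0.001]
ft_force: [0.4, 0.6, 0.1]
width: 78.1
grasp_force: 0.0
```

Call:
servo_tool --plan '[[1, [0, 0, 0], 0], [1, [0, 0, 0], 0], [1, [0, 0, 0], 0], [1, [0, 0, 0], 0], [1, [0, 0, 0], 0], [1, [0, 0, 0], 0], [1, [0, 0, 0], 0], [1, [0, 0, 0], 0], [1, [0, 0, 0], 0]]'

```text
t: 12.48
ee_pos: [437.7, 165.9, 35.8]
orientation: [2.114, 2.324, 0.0]
ft_force: [0.1, 0.1, -1.0]
width: 19.7
grasp_force: 30.0
```

```bash
python3 - <<'E'
from h import *
top=ctrl.get_image("top");sc=ctrl.get_image("scene")
cv2.imwrite("pics/c3.png",np.hstack([cv2.resize(top[185:265,80:240],None,fx=2.5,fy=2.5),cv2.resize(sc[140:220,330:490],None,fx=2.5,fy=2.5)]))
E
```

```text
(no output)
```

View pics/c3.png

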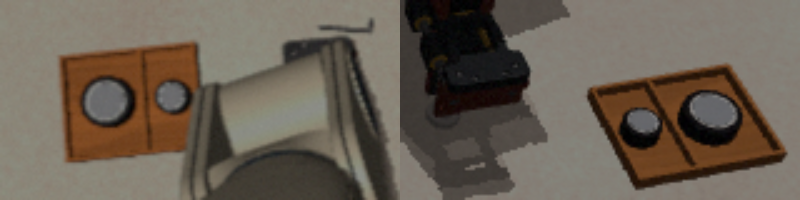

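Both lenses lie flat in their bays and the short post is gripped at 19.7 mm. I'm carrying it to the rack bay at (673,19).

Call:
servo_tool --plan '[[1, [0, 0, 40], 0], [1, [0, 0, 75], 0], [1, [235, -147, 75], -12.8], [1, [235, -147, 75], -12.8], [1, [235, -147, 75], -12.8], [1, [235, -147, 75], -12.8], [1, [235, -147, 75], -12.8], [1, [235, -147, 75], -12.8], [1, [235, -147, 75], -12.8], [1, [235, -147, 75], -12.8]]'

```text
t: 13.42
ee_pos: [677.1, 15.6, 110.8]
orientation: [2.36, 2.069, 0.004]
ft_force: [-0.3, 0.1, -1.2]
width: 19.5
grasp_force: 30.0
```

Call:
servo_tool --plan '[[1, [0, 0, 0], 0], [1, [0, 0, -35], 0], [1, [0, 0, -58], 0], [1, [0, 0, -66], 0], [1, [0, 0, -69], 0], [1, [0, 0, -70], 0], [1, [0, 0, -70], 0]]'

```text
t: 14.0
ee_pos: [673.0, 19.4, 41.8]
orientation: [2.358, 2.074, 0.002]
ft_force: [-0.4, 0.2, -0.3]
width: 19.6
grasp_force: 30.0
```

```bash
python3 - <<'E'
from h import *
o=ctrl.get_obs();print(o["ee_pos"],o["ft_force"])
top=ctrl.get_image("top");sc=ctrl.get_image("scene")
cv2.imwrite("pics/c4.png",np.hstack([cv2.resize(top[120:190,230:370],None,fx=2.5,fy=2.5),cv2.resize(sc[220:320,230:330],None,fx=1.75*1.0,fy=1.75)]))
E
```

```text
[673.03165927  19.37822685  41.75515984] [-0.36770185  0.22935639 -0.25475244]
```

Call:
servo_tool --plan '[[1, [0, 0, -1.5], 0], [1, [0, 0, -1.8], 0], [1, [0, 0, -1.8], 0], [0.6, [0, 0, -1.8], 0], [0.6, [0, 0, -1.8], 0], [0.6, [0, 0, -1.8], 0], [0.6, [0, 0, -1.8], 0], [0.6, [0, 0, 30], 0], [0.6, [0, 0, 70], 0], [0, [0, -10, 100], 0]]'

```text
t: 14.93
ee_pos: [672.7, 10.1, 142.5]
orientation: [-2.358, -2.075, -0.0]
ft_force: [0.5, 0.6, 0.3]
width: 38.8
grasp_force: 0.0
```

Call:
servo_tool --plan '[[0, [-26, -218, 0], 0], [0, [-26, -218, 0], 0], [0, [-26, -218, 0], 0], [0, [-26, -218, 0], 0], [0, [-26, -218, 0], 0], [0, [-26, -218, 0], 0], [0, [-26, -218, 0], 0]]'

```text
t: 15.52
ee_pos: [645.9, -212.5, 140.8]
orientation: [2.364, 2.069, -0.0]
ft_force: [-0.4, 0.6, 0.5]
width: 84.7
grasp_force: 0.0
```

Call:
servo_tool --plan '[[0, [0, 0, -20], 0], [0, [0, 0, -60], 0], [0, [0, 0, -90], 0], [0, [0, 0, -90], 0], [1, [0, 0, -90], 0], [1, [0, 0, -90], 0], [1, [0, 0, -90], 0], [1, [0, 0, -90], 0], [1, [0, 0, -90], 0], [1, [0, 0, -90], 0]]'

```text
t: 16.35
ee_pos: [647.3, -209.3, 52.1]
orientation: [2.358, 2.073, 0.001]
ft_force: [0.4, 0.4, 0.4]
width: 51.4
grasp_force: 0.0
```

Call:
servo_tool --plan '[[1, [0, 0, 0], 0], [1, [0, 0, 0], 0], [1, [0, 0, 0], 0], [1, [0, 0, 0], 0], [1, [0, 0, 0], 0]]'

```text
t: 16.77
ee_pos: [646.6, -209.1, 50.7]
orientation: [-2.359, -2.074, 0.0]
ft_force: [0.4, 0.9, -1.4]
width: 19.4
grasp_force: 30.0
```

View pics/c4.png

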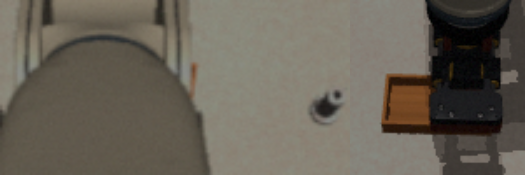

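The picture shows the arm over the rack lowering the short post, with the tall post still standing at (328,103). The tall post is now gripped at 19.4 mm, and I'm taking it to the other bay at (665,-39).

Call:
servo_tool --plan '[[1, [0, 0, 40], 0], [1, [0, 0, 70], 0], [1, [18.5, 170, 70], 0], [1, [18.5, 170, 70], 0], [1, [18.5, 170, 70], 0], [1, [18.5, 170, 70], 0], [1, [18.5, 170, 70], 0], [1, [18.5, 170, 70], 0], [1, [18.5, 170, 70], 0]]'

```text
t: 17.52
ee_pos: [664.9, -39.1, 120.5]
orientation: [-2.358, -2.076, 0.001]
ft_force: [-0.7, -0.2, -2.0]
width: 19.1
grasp_force: 30.0
```

Call:
servo_tool --plan '[[1, [0, 0, -30], 0], [1, [0, 0, -55], 0], [1, [0, 0, -62], 0], [1, [0, 0, -65], 0], [1, [0, 0, -66.5], 0], [1, [0, 0, -66.5], 0], [1, [0, 0, -66.5], 0]]'

```text
t: 18.1
ee_pos: [666.0, -39.7, 55.3]
orientation: [2.359, 2.072, 0.002]
ft_force: [-0.6, -0.2, -2.3]
width: 19.2
grasp_force: 30.0
```

Call:
servo_tool --plan '[[1, [0, 0, -1], 0], [1, [0, 0, -1.3], 0], [0.6, [0, 0, -1.3], 0], [0.6, [0, 0, -1.3], 0], [0.6, [0, 0, -1.3], 0], [0.6, [0, 0, -1.3], 0], [0.6, [0, 0, 35], 0], [0.6, [0, 0, 75], 0], [0.6, [0, 0, 110], 0]]'

```text
t: 18.85
ee_pos: [664.8, -39.0, 165.3]
orientation: [-2.359, -2.074, 0.001]
ft_force: [0.6, -0.2, 1.4]
width: 35.1
grasp_force: 0.0
```

Call:
servo_tool --plan '[[0, [15, 158, 0], 26.5], [0, [15, 158, 0], 26.5], [0, [15, 158, 0], 26.5], [0, [15, 158, 0], 26.5], [0, [15, 158, 0], 26.5], [0, [15, 158, 0], 26.5], [0, [15, 158, 0], 26.5]]'

```text
t: 19.43
ee_pos: [679.8, 118.6, 164.0]
orientation: [-1.822, -2.559, 0.001]
ft_force: [0.3, -0.3, 0.0]
width: 78.4
grasp_force: 0.0
```

```bash
python3 - <<'E'
from h import *
C,im=shot("w5")
print(proj(C,[657.5,189.5,36]))
E
```

```text
tcp [679.8 118.6 164. ] closing 19.1 t 19.4
[278.31494452 117.2732652 ]
```

View pics/w5.png

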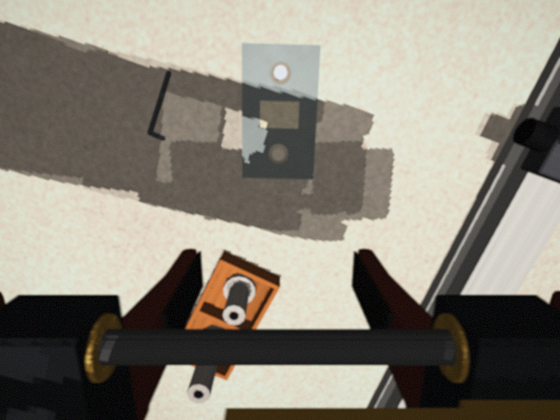

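The wrist view shows the box lugs at (280,72) and (278,153), and both posts standing in the rack. Now the exact lug positions.

```bash
python3 - <<'E'
from h import *
f=np.load("pics/w5.npz");C=cam("wrist",{"ee_pos":f["p"],"orientation":f["r"]});im=cv2.imread("pics/w5.png")
g=cv2.cvtColor(im,cv2.COLOR_BGR2GRAY); L=[]
for u,v in((280,72),(278,153)):
    p=cv2.resize(g[v-15:v+16,u-15:u+16],None,fx=4,fy=4,interpolation=cv2.INTER_CUBIC)
    c=cv2.HoughCircles(p,cv2.HOUGH_GRADIENT,1,100,param1=60,param2=10,minRadius=20,maxRadius=48)
    print(c); x=c[0,0]; uv=(u-15+(x[0]+.5)/4-.5,v-15+(x[1]+.5)/4-.5); L.append(onz(C,uv,38)); print(uv,L[-1])
d=L[0]-L[1];print("mid",(L[0]+L[1])/2,"len",np.linalg.norm(d),"long axis deg",np.degrees(np.arctan2(d[1],d[0])))
print(cam("top")[0][0,0])
E
```

```text
[[[61.5 62.5 27.5]]]
(np.float32(280.0), np.float32(72.25)) [647.99511438 220.53353711  38.        ]
NoneTraceback (most recent call last):
  File "<stdin>", line 7, in <module>
TypeError: 'NoneType' object is not subscriptable
```

```bash
python3 - <<'E'
from h import *
f=np.load("pics/w5.npz");C=cam("wrist",{"ee_pos":f["p"],"orientation":f["r"]});im=cv2.imread("pics/w5.png")
g=cv2.cvtColor(im,cv2.COLOR_BGR2GRAY)
p=g[138:168,263:293]; m=(p>cv2.GaussianBlur(p,(0,0),9)+6).astype(np.uint8)
n,l,s,c=cv2.connectedComponentsWithStats(m); print([(s[i,4],(c[i]+[263,138]).round(1)) for i in range(1,n) if s[i,4]>20])
a=onz(C,(280,72.2),38)
for uv in((278,153),(278.5,153)):
    b=onz(C,uv,38);d=a-b;print((a+b)/2,np.linalg.norm(d),np.degrees(np.arctan2(d[1],d[0])))
print([onz(C,q,36)[:2].round(1).tolist() for q in((242,43),(320,46),(315,178),(242,178))])
E
```

```text
[(np.int32(31), array([263.6, 144.3])), (np.int32(229), array([278.2, 152.5]))]
[657.13515977 192.06061691  38.        ] 59.87746164100288 107.79883833873062
[657.32339172 192.12612423  38.        ] 59.869120136634365 108.18020552643218
[[614.8, 230.5], [669.9, 247.5], [701.7, 154.2], [645.2, 134.5]]
```

Lug spacing measures 59.9 mm against 60 expected. The box centre is (657.2,192.1) with its width axis at 17.9°.

Call:
servo_tool --plan '[[0, [-22.5, 73.5, 0], -1.2], [0, [-22.5, 73.5, 0], -1.2], [0, [-22.5, 73.5, 0], -1.2], [0, [-22.5, 73.5, -40], -1.2], [0, [-22.5, 73.5, -80], -1.2], [0, [-22.5, 73.5, -120], -1.2], [0, [-22.5, 73.5, -142], -1.2], [0, [-22.5, 73.5, -142], -1.2], [0, [-22.5, 73.5, -142], -1.2], [1, [-22.5, 73.5, -142], -1.2]]'

```text
t: 20.32
ee_pos: [658.8, 191.6, 23.9]
orientation: [1.849, 2.538, 0.002]
ft_force: [0.4, -0.6, 0.4]
width: 83.8
grasp_force: 0.0
```

Call:
servo_tool --plan '[[1, [0, 0, 0], 0], [1, [0, 0, 0], 0], [1, [0, 0, 0], 0], [1, [0, 0, 0], 0], [1, [0, 0, 0], 0], [1, [0, 0, 0], 0], [1, [0, 0, 0], 0]]'

```text
t: 20.9
ee_pos: [657.9, 192.5, 23.5]
orientation: [1.847, 2.54, 0.001]
ft_force: [-2.7, -1.8, 6.4]
width: 57.8
grasp_force: 30.0
```

Call:
servo_tool --plan '[[1, [0, 0, 40], 0], [1, [0, 0, 80], 0], [1, [0, 0, 120], 0], [1, [-164, -643, 136], 0], [1, [-164, -643, 136], 0], [1, [-164, -643, 136], 0], [1, [-164, -643, 136], 0], [1, [-164, -643, 136], 0], [1, [-164, -643, 136], 0], [1, [-164, -643, 136], 0]]'

```text
t: 21.73
ee_pos: [584.5, -91.7, 149.4]
orientation: [-1.847, -2.541, 0.0]
ft_force: [1.0, -0.2, -1.4]
width: 57.9
grasp_force: 30.0
```

Call:
servo_tool --plan '[[1, [-92, -360, 8], 0], [1, [-92, -360, 8], 0], [1, [-92, -360, 8], 0], [1, [-92, -360, 8], 0], [1, [-92, -360, 8], 0], [1, [-92, -360, 8], 0], [1, [-92, -360, 8], 0], [1, [-92, -360, 8], 0], [1, [-92, -360, 8], 0], [1, [-92, -360, 8], 0]]'

```text
t: 22.57
ee_pos: [491.7, -456.7, 157.8]
orientation: [1.852, 2.534, -0.003]
ft_force: [0.4, 0.3, -1.8]
width: 57.9
grasp_force: 30.0
```

Call:
servo_tool --plan '[[1, [0, 0, 0], 0], [1, [0, 0, 0], 0], [1, [0, 0, 0], 0]]'

```text
t: 22.82
ee_pos: [493.7, -448.6, 157.0]
orientation: [-1.846, -2.541, -0.001]
ft_force: [0.1, -0.4, -1.0]
width: 57.6
grasp_force: 30.0
```

```bash
python3 - <<'E'
from h import *
C,im=shot("w6"); print(ctrl.get_obs()["width"])
E
```

```text
tcp [ 493.7 -448.6  157. ] closing 18.0 t 22.8
57.67513700790954
```

View pics/w6.png

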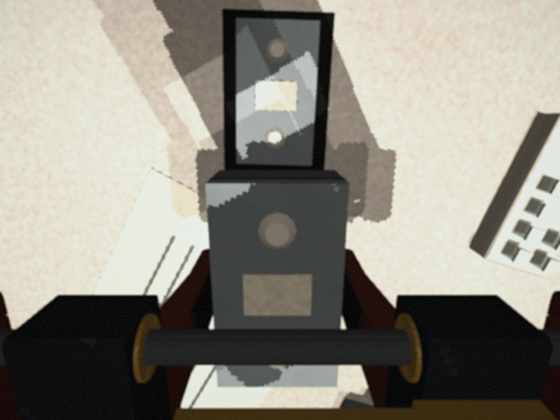

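The wrist view shows the base lugs at (277,48) and (275,137), with the held box's front lug at (277,230).

```bash
python3 - <<'E'
from h import *
f=np.load("pics/w6.npz");C=cam("wrist",{"ee_pos":f["p"],"orientation":f["r"]});im=cv2.imread("pics/w6.png")
g=cv2.cvtColor(im,cv2.COLOR_BGR2GRAY); P=[]
for u,v,r in((277,48,16),(275,137,14),(277,230,26)):
    p=g[v-r:v+r+1,u-r:u+r+1]
    q=cv2.resize(p,None,fx=4,fy=4,interpolation=cv2.INTER_CUBIC)
    c=cv2.HoughCircles(q,cv2.HOUGH_GRADIENT,1.5,200,param1=50,param2=10,minRadius=20,maxRadius=84)
    if c is None: P.append((u,v));print("none");continue
    x=c[0,0]; P.append((u-r+(x[0]+.5)/4-.5,v-r+(x[1]+.5)/4-.5)); print(P[-1],x[2]/4)
for A in(((277,48),(275,137)),P[:2]):
    a,b=[onz(C,q,44) for q in A]; d=a-b
    print("mid",(a+b)/2,"len",np.linalg.norm(d),"axis",np.degrees(np.arctan2(d[1],d[0])))
z=f["p"][2]-23.3+38; Rt=R.from_rotvec(f["r"]).as_matrix()
print("held lug in tool",Rt.T@(onz(C,P[2],z)-f["p"]))
E
```

```text
(np.float32(278.0625), np.float32(47.5625)) 9.05
(np.float32(274.6875), np.float32(137.8125)) 7.1
(np.float32(276.6875), np.float32(230.0625)) 18.650002
mid [ 466.02908379 -362.07261449   44.        ] len 60.94843710515863 axis 106.66847757599311
mid [ 466.31990158 -362.14414099   44.        ] len 61.855167402681225 axis 105.78131932637507
held lug in tool [ 30.21840206   1.21958414 -14.66244263]
```

Call:
servo_tool --plan '[[1, [-28.4, 86.4, 0], -1.5], [1, [-28.4, 86.4, 0], -1.5], [1, [-28.4, 86.4, 0], -1.5], [1, [-28.4, 86.4, -35], -1.5], [1, [-28.4, 86.4, -60], -1.5], [1, [-28.4, 86.4, -75], -1.5], [1, [-28.4, 86.4, -83], -1.5], [1, [-28.4, 86.4, -83], -1.5], [1, [-28.4, 86.4, -83], -1.5]]'

```text
t: 23.62
ee_pos: [465.6, -363.3, 74.6]
orientation: [-1.88, -2.517, -0.0]
ft_force: [0.3, -0.8, -2.2]
width: 58.0
grasp_force: 30.0
```

Call:
servo_tool --plan '[[1, [0, 0, -2], 0], [1, [0, 0, -3], 0], [1, [0, 0, -4], 0], [1, [0, 0, -5], 0], [1, [0, 0, -5], 0]]'

```text
t: 24.03
ee_pos: [465.2, -363.9, 69.6]
orientation: [1.881, 2.516, -0.0]
ft_force: [0.7, -0.1, -1.6]
width: 57.8
grasp_force: 30.0
```

Call:
servo_tool --plan '[[1, [0, 0, -1], 0], [1, [0, 0, -2], 0], [1, [0, 0, -3], 0], [1, [0, 0, -3], 0]]'

```text
t: 24.37
ee_pos: [465.0, -363.6, 66.1]
orientation: [-1.881, -2.516, -0.0]
ft_force: [0.8, -0.2, -2.4]
width: 58.0
grasp_force: 30.0
```

Call:
servo_tool --plan '[[1, [0, 0, -0.7], 0], [1, [0, 0, -1.2], 0], [1, [0, 0, -1.2], 0]]'

```text
t: 24.62
ee_pos: [465.2, -363.7, 65.5]
orientation: [1.881, 2.516, 0.0]
ft_force: [-1.6, 0.6, 2.4]
width: 57.6
grasp_force: 30.0
```

The force reversed at the expected home height with no contact on the way down, so the box is seated. Releasing.

Call:
servo_tool --plan '[[0.1, [0, 0, 0], 0], [0.1, [0, 0, 0], 0], [0.1, [0, 0, 0], 0], [0.1, [0, 0, 0], 0], [0.1, [0, 0, 25], 0], [0.1, [0, 0, 65], 0], [0, [0, 0, 105], 0], [0, [0, -40, 125], 0], [0, [0, -80, 130], 0], [0, [0, -110, 130], 0]]'

```text
t: 25.45
ee_pos: [466.4, -476.9, 198.9]
orientation: [1.876, 2.512, -0.002]
ft_force: [-0.1, -0.7, 0.2]
width: 87.7
grasp_force: 0.0
```

```bash
python3 - <<'E'
from h import *
C,im=shot("w7"); 
top=ctrl.get_image("top");sc=ctrl.get_image("scene");cv2.imwrite("pics/top9.png",top);cv2.imwrite("pics/scene9.png",sc)
rz=lambda a:cv2.resize(a,(390,290),interpolation=cv2.INTER_CUBIC)
cv2.imwrite("pics/fin.png",np.vstack([np.hstack([rz(im),rz(sc[160:310,40:240])]),np.hstack([rz(sc[230:330,230:365]),rz(sc[140:290,340:540])])]))
E
```

```text
tcp [ 466.4 -476.9  198.9] closing 16.5 t 25.4
```

View pics/fin.png

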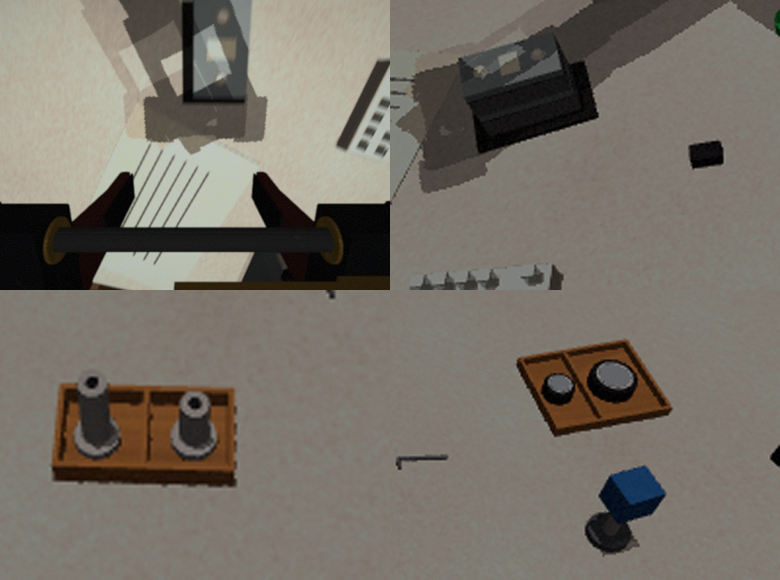

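All parts are in place: the tall post is at (95,420), the short one at (195,425), both lenses are flat in the tray, the detector stands and the box is on its base. I'll check the stack numerically with one closer wrist view.

Call:
servo_tool --plan '[[0, [25, 15, 20], 0], [0, [25, 15, 20], 0], [0, [25, 15, 20], 0]]'

```text
t: 25.85
ee_pos: [491.1, -457.3, 215.5]
orientation: [1.878, 2.518, 0.0]
ft_force: [-0.6, 0.1, 0.1]
width: 87.9
grasp_force: 0.0
```

```bash
python3 - <<'E'
from h import *
C,im=shot("w8")
for n,X in(("lug+",(466-.284*30,-362.5+.959*30,80)),("lug-",(466+.284*30,-362.5-.959*30,80))): print(n,proj(C,X))
cv2.imwrite("pics/w8c.png",cv2.resize(im[0:200,160:400],None,fx=3,fy=3,interpolation=cv2.INTER_CUBIC))
E
```

```text
tcp [ 491.1 -457.3  215.5] closing 16.6 t 25.9
lug+ [279.32769194  43.51478823]
lug- [278.98827388 125.31601572]
```

View pics/w8c.png

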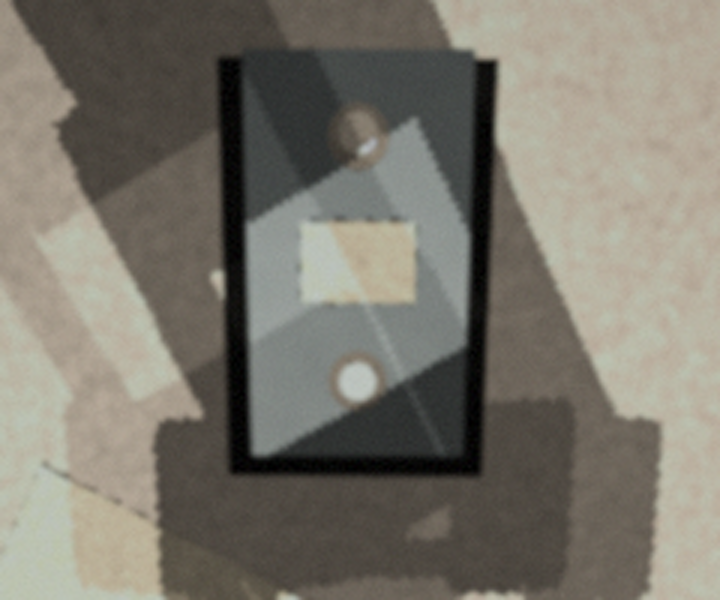

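The lugs sit at (279,45) and (279,127), against (279,44) and (279,125) predicted for a box fully home, and their 82 px spacing confirms the height. Handing in.

```bash
python3 -c "
from h import *
print(ctrl.close_job())"
```

```text
the job is handed in; nothing more can be done
None
```

The job is handed in at about 26 s, though the hand-in gave no verdict: by the last camera views, both lens mounts lie flat in their bays, both posts stand in the rack, the slide box is home on the base, the detector is where it stood, and the gripper is clear.

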